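# Start the solvent adhesive stirring under extraction

## Robot

A 7-joint arm with a two-finger parallel gripper is mounted at the origin on the work surface. World frame = base frame: x ahead of the robot, y to its left, z up, the work surface at z = 0. Lengths are in m, angles in rad, forces in N, time in s.
With the tool pointing down it reaches from about 0.425 to 0.925 m from the base axis. Payload 6.8 kg.
Tool frame: the origin (TCP) lies on the front face of the gripper's body, between the roots of the fingers; the fingertips stand 73 mm ahead of it and the grasp point (between the pads) lies 54 mm ahead of it (env.nose_length is the distance from the TCP to the fingertips, in m); z points along the fingers, y is the direction in which the jaws open and shut (so a half turn about z gives the same grasp; the last joint's range is limited). The gripper opens to 85 mm and grips with 20 to 120 N. Pads are 22 mm wide; open, the fingers measure 114 mm over their backs; the gripper's body (76 mm by 85 mm) begins 54 mm behind the grasp point. The pads swing forward as they close: fully open they stand 13 mm farther back than shut.
Start: joints at [1.149, 0.477, 0.022, 1.555, -0.011, 1.109, -0.083], TCP at [0.208, -0.642, 0.304] pointing down, gripper open.
Joint ranges: [-2.96, 2.96], [-0.34, 2.1], [-1.41, 1.46], [0.24, 2.44], [-1.37, 4.51], [0.17, 1.92], [-2.96, 2.96]. Speed limits (rad/s): [2.39, 2.39, 3.14, 3.14, 3.14, 3.14, 3.14].

## Interface

Orientations are given as a unit quaternion [w, x, y, z].
In Python, from cell import env, kin, camera, calibration, job gives the robot as it stands. The module is installed in compiled form; this text tells all that it offers. Calls block until the motion is done:
- env.reach(position, orientation): joint-space move of the TCP to a pose.
- env.movel(position, velocity=0.15, rot=None, stop_force=None): straight line of the TCP; rot=None keeps the orientation; velocity is the mean speed in m/s. With stop_force (N) it stops when the force on the tool has changed by that much, and returns True; else False.
- env.goto_joints(angles): joint-space move.
- env.grip(opening, f_grip=None): finger opening in m; f_grip is the grip in N (None keeps the last); returns when the fingers have stopped.
- env.dwell(seconds).
- kin.inverse_kinematics(position, orientation): joint angles nearest the present ones, or None.
- env.get_state(): the state.
- camera(name): name is "scene" or "top"; returns (picture, depth): 480x640x3 uint8, blue, green, red; 480x640 float32, m along the optical axis (not along the pixel's ray), 0 where there is no reading.
- calibration(name): a dict with "fx", "fy", "cx", "cy" (pixels), "rvec" (rotation vector, rad) and "tvec" (3), from world to camera coordinates, as OpenCV has them. Camera axes: x right, y down, z forward; pixel columns grow to the right and rows downward; lengths in m; the calibration is good to about 2 mm. A picture is of the moment at which its call begins. calibration takes no time and is no camera call.
A pose or a line that the arm cannot do raises env.PlanningError and nothing moves.
- job.job_done(): hands the job in, once; it reports no verdict.
The state is a dict: "time": time; "qpos": joint angles; "joint_velocities": joint speeds; "joint_torque": joint torques, N m; "tcp_pos": TCP position; "orientation": TCP orientation; "force": force on the tool from outside, world axes, zero at the start; "torque": the same for the moment, N m; "opening": finger opening in m.
Only numpy, scipy, OpenCV 4.12 (cv2) and the standard library are available. Lean on these libraries where they do the work, as an engineer would, in place of code of your own. Each camera call takes 0.05 s, during which the arm holds its last target. There are 200 camera calls.

## Task

Get the jar of adhesive stirring with the extraction running first: with the fingertips, press over the rocker on top of the fume extractor to switch it on, then press over the rocker at the right-hand end of the stirrer's front panel to switch the stirrer on, then press the round stir key on that panel fully down and let it come up again. Each rocker goes on by pressing its raised far half until it snaps over. The solvent must not be warmed, so do not press the square heat key; do not turn the two dials, and leave the jar and the other things on the bench where they stand.

Things in the scene. Friction and masses are not known exactly. Their poses are not given: they have to be found in the camera images.
- extractor: Benchtop fume extractor, a fixed grey upright case 220 (x) x 130 (y) x 218 mm high, slotted black grilles on both broad (y) sides. Origin: centre of its underside; x along the case away from the robot, z up. Its level top carries the rocker, centred 55 mm from the case's centre towards the robot, and a 14 mm high carrying grip at the far end.
- extractor_switch (a joint): Snap-action rocker on the extractor's level top, 40 mm long, 28 mm wide, in a low black bezel. It is a shallow V of two 20 mm halves. Value (rad): 0 = off, the near half flat, the far half standing up 24 degrees; 0.42 = on, the far half pressed flat. Takes 4 to 6 N along the panel's normal near the far end, snaps over by itself past the middle and stays.
- extractor_switch_on (a point): The point to press on the extractor's rocker: on the face of its standing far half, 14 mm from the rocker's middle, 6 mm short of the far end, which stands 2.5 mm higher. The far end travels 8 mm down along the panel's normal and snaps after 4 mm. This frame tips with the rocker: x along it to the far end, y across it.
- stirrer: Fixed white hotplate stirrer, 290 deep (x) x 200 wide (y), plate 104 mm high. Origin: centre of its underside; x from front to back (away from the robot), y left, z up. Front 95 mm: panel rising away from the robot at 0.352 rad, 45 to 80 mm high. On it, left to right: heat key (y +66 mm), stir key (y +10), a dial (31 mm across, 18 high) 50 mm up the slope from each, rocker (y -62).
- stirrer_switch (a joint): Snap-action rocker on the right-hand (-y) end of the stirrer's sloping panel, 40 mm long, 28 mm wide, in a low black bezel. It is a shallow V of two 20 mm halves. Value (rad): 0 = off, the near half flat, the far half standing up 24 degrees; 0.42 = on, the far half pressed flat. Takes 4 to 6 N along the panel's normal near the far end, snaps over by itself past the middle and stays.
- stirrer_switch_on (a point): The point to press on the stirrer's rocker: on the face of its standing far half, 14 mm from the rocker's middle, 6 mm short of the far end, which stands 2.5 mm higher. The far end travels 8 mm down along the panel's normal and snaps after 4 mm. This frame tips with the rocker: x along it to the far end, y across it.
- stir_key (a joint): Round grey spring key, 24 mm across, standing 8 mm proud of the panel; it slides in along the panel's normal and springs back. Value: m pressed in, 0 = up, 0.005 = fully down; 1.5 N starts it and 4 N holds it fully down. It counts as pressed beyond 0.0035.
- stir_key_top (a point): Centre of the stir key's top face; moves with the key. Its z axis is the panel's outward normal, x runs up the slope away from the robot, y to the left.
- heat_key (a joint): Square grey spring key, 22 mm, otherwise like the stir key. Not to be pressed. Value: m pressed in, 0 = up, 0.005 = fully down.
- heat_key_top (a point): Centre of the heat key's top face; z axis is the panel's outward normal.
- stir_dial_mark (a point): Outer end of the white pointer line on top of the stir speed dial, 12 mm off its axis, 18 mm above the panel. The dial turns with light friction and can stand at any angle; not to be turned.
- heat_dial_mark (a point): The same point of the heat dial. Not to be turned.
- jar_mid (a point): Closed amber glass jar of adhesive with a black lid, 70 mm across, 95 mm high, standing loose on the stirrer's plate; point at its centre half-way up, z along its axis.
- bottle_mid (a point): White plastic bottle, 62 mm across, 175 mm high, standing loose on the bench to the right of the stirrer; point at its centre half-way up.
- spare_jar_mid (a point): Clear glass jar with a black lid, 68 mm across, 85 mm high, standing loose on the bench to the right of the stirrer; point at its centre half-way up.
- sherd_mid (a point): Loose flat stone fragment, about 85 mm across and 22 mm thick, lying on the bench between the robot and the extractor; point at its centre half-way up.

How it is judged:
By the outcome, as a careful person would: the job done as asked, in the order asked, and still so for the second after the job is handed in, with the robot touching nothing.
It also fails if it takes over 48 s, if anything falls off the work surface, if the arm or the gripper's body presses on something with over 40 N, if the wrist force passes 120 N, or if a joint passes its speed limit or range.

## Working session

There is one attempt and no reset: what is moved stays moved. The work goes in short steps, each a Python script; the robot and the scene stay as the last script left them, time stands still between calls to the robot, and variables do not carry over. Pictures are saved under pics/ and viewed, about 8 in all and at most 12, crops included, and the job is handed in when it is done.

```bash
mkdir -p pics; ls; python3 - <<'E'
from cell import env,kin,camera,calibration,job
import cv2,numpy as np
for n in("scene","top"):
    p,d=camera(n); cv2.imwrite(f"pics/{n}0.png",p); np.save(f"{n}0.npy",d)
    c=calibration(n); print(n,c); R=cv2.Rodrigues(np.array(c['rvec'],float))[0]; print(-R.T@np.array(c['tvec']).ravel())
s=env.get_state(); print(s['time'],s['tcp_pos'],s['orientation'],s['opening'],env.nose_length)
E
```

```text
pics
scene {'fx': 534.9685744550512, 'fy': 534.9685744550512, 'cx': 318.4145973849684, 'cy': 238.09221046927917, 'rvec': array([ 1.47140488,  1.90012017, -0.96319089]), 'tvec': array([ 0.20767792, -0.17138882,  1.63384359])}
[1.42027996 0.1625573  0.83566087]
top {'fx': 539.0744104434898, 'fy': 539.0744104434898, 'cx': 326.3702362431911, 'cy': 241.3192610421638, 'rvec': array([ 2.11324775, -2.14616326,  0.16705845]), 'tvec': array([-0.03820723,  0.57268757,  1.30941983])}
[ 0.34676198 -0.05907241  1.38574086]
0.1 [ 0.20820258 -0.64166118  0.30302534] [-7.89453486e-04  9.87717453e-01  1.56248408e-01 -2.10538416e-04] 0.085441040860742 0.0726
```

View pics/scene0.png

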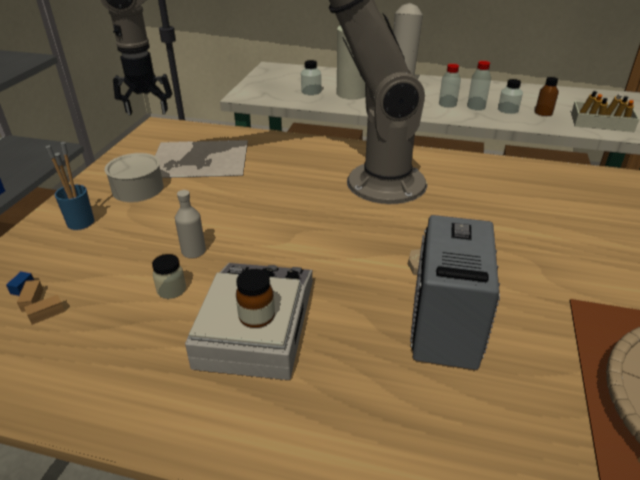

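View pics/top0.png

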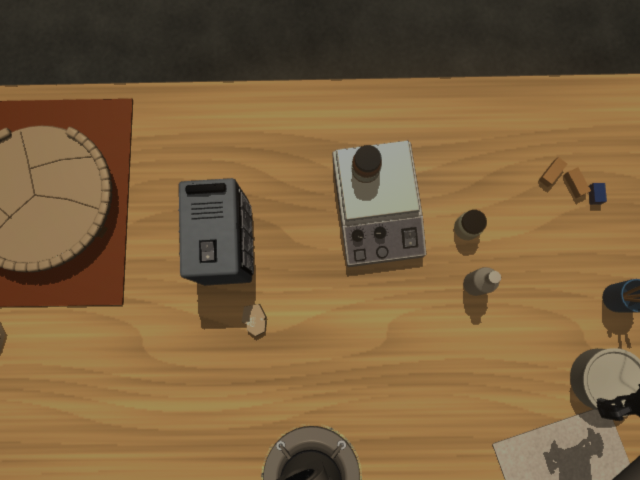

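The top view shows the extractor rocker at about (208,250). On the stirrer panel are the heat key (360,255), stir key (382,252), rocker (410,238) and dials (358,235) and (380,232). The scene view sees the extractor rocker at (461,231). Next I'll enlarge both regions.

```bash
python3 - <<'E'
import cv2,numpy as np
t=cv2.imread("pics/top0.png");s=cv2.imread("pics/scene0.png")
a=cv2.resize(t[205:275,335:435],(800,560),interpolation=cv2.INTER_CUBIC)   # x8
cv2.imwrite("pics/c1.png",np.clip(a*1.4,0,255))
b=cv2.resize(t[170:290,170:262],(460,600),interpolation=cv2.INTER_CUBIC) # x5
c=cv2.resize(s[205:265,425:485][:, :],(340,340),interpolation=cv2.INTER_CUBIC)
c=np.vstack([c,np.zeros((260,340,3),np.uint8)])
cv2.imwrite("pics/c2.png",np.clip(np.hstack([b,c])*1.8,0,255))
d=np.load("top0.npy"); print(d[225:272:4,345:425:6]); print(d[180:285:8,180:250:7])
E
```

```text
[[1.3297949 1.3335239 1.3278602 1.3283297 1.3268425 1.3318667 1.3289039
  1.33789   1.3303393 1.332832  1.3368992 1.3419296 1.3360481 1.3367736]
 [1.3328589 1.3283281 1.3322562 1.3333677 1.3296522 1.3330768 1.3204203
  1.3335671 1.3333728 1.3383064 1.3305286 1.3411539 1.3362554 1.3412209]
 [1.3328921 1.3302445 1.3182567 1.3277763 1.3380841 1.3280506 1.3177797
  1.3403907 1.3364033 1.3409933 0.        1.3278321 1.3367836 1.3404005]
 [1.3394231 1.3348753 1.3175298 1.3312545 0.        1.3413785 1.3241627
  1.3386402 1.3405594 1.343845  1.3298771 1.3291465 1.341828  1.3407453]
 [1.339948  1.3401096 1.3206501 1.3351427 1.3392164 1.3389475 1.3437662
  1.3382192 1.344999  1.3412079 1.3370136 1.3365929 1.3383305 1.3472308]
 [1.3358566 1.3392371 1.3417637 1.33531   1.3385211 1.3383619 1.3418628
  1.3452232 1.3396829 1.3449667 1.3350761 1.3401253 1.3483455 1.3479153]
 [1.3462222 1.339742  1.3376322 1.3400352 1.3426322 1.3441776 1.3349152
  1.3409439 1.3473899 1.3469516 1.3463343 1.342524  1.3432395 1.3465227]
 [1.378372  1.342761  1.3337042 1.3392695 1.3442017 1.347341  1.3409584
  1.3447269 1
[... 1527 characters left out ...]
502 1.1851432 1.1910589
  1.1877518 1.1888402 1.2224171]
 [1.1866487 1.1838329 1.1852322 1.1837579 1.179678  1.1799123 1.1841776
  1.1850789 1.1857325 1.2245774]
 [1.1770817 1.1833278 1.1839008 1.1761191 1.1754476 1.1748073 1.1826473
  1.1834105 1.1831777 1.2209792]
 [1.1786034 1.1800919 1.1767613 1.1773719 1.1811639 1.1777135 1.1806444
  1.1770457 1.1784014 1.2292532]
 [1.3942378 1.1794444 1.1790671 1.1848501 1.1813331 1.1842765 1.1932002
  1.2053319 1.213107  1.2583481]
 [1.3876219 1.3930742 1.388741  1.3421532 1.3508554 0.        1.3669618
  1.3901216 1.3932571 1.3894012]][ WARN:0@0.080] global loadsave.cpp:1063 imwrite_ Unsupported depth image for selected encoder is fallbacked to CV_8U.
```

View pics/c1.png

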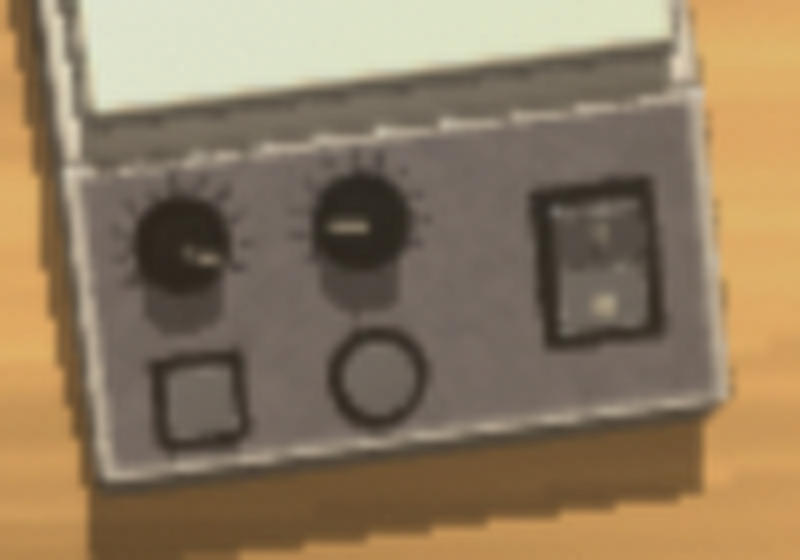

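View pics/c2.png

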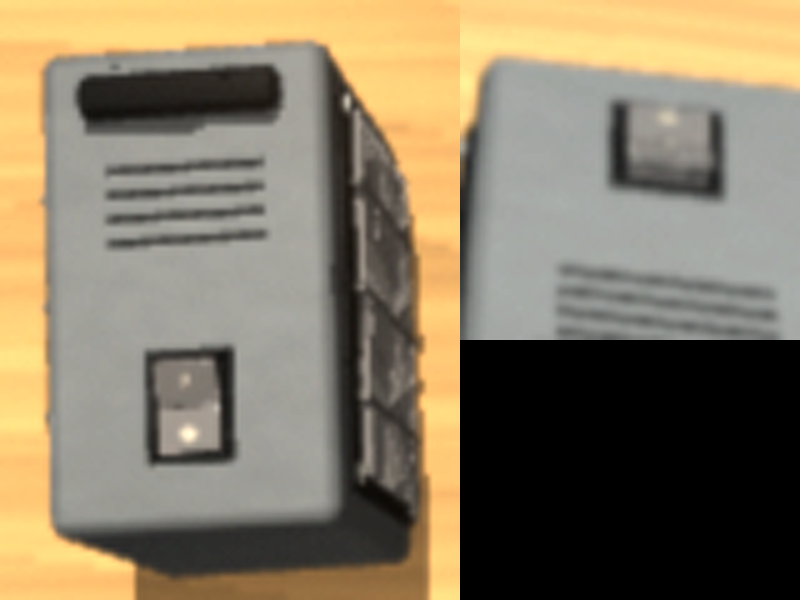

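The crops show the stirrer's rocker bezel centred near crop (600,264), the round key at (378,378), the square key at (200,400), and the extractor bezel at (191,405) and, in the scene view, (208,149). Both rockers are off, with their far halves standing.

```bash
cat > h.py <<'E'
import cv2,numpy as np
from cell import env,kin,camera,calibration,job
from scipy.spatial.transform import Rotation as Rot
def ray(n,uv):
    c=calibration(n);R=cv2.Rodrigues(np.array(c['rvec'],float))[0]
    C=-R.T@np.array(c['tvec'],float).ravel()
    return C,R.T@np.array([(uv[0]-c['cx'])/c['fx'],(uv[1]-c['cy'])/c['fy'],1.])
def plane(n,uv,p0,nrm=(0,0,1)):
    C,d=ray(n,uv);nrm=np.array(nrm,float);return C+d*((np.array(p0)-C)@nrm)/(d@nrm)
def tri(a,b):
    (C1,d1),(C2,d2)=a,b
    s=np.linalg.lstsq(np.c_[d1,-d2],C2-C1,rcond=None)[0]
    p,q=C1+s[0]*d1,C2+s[1]*d2;return (p+q)/2,np.linalg.norm(p-q)
def proj(n,p):
    c=calibration(n);K=np.array([[c['fx'],0,c['cx']],[0,c['fy'],c['cy']],[0,0,1]])
    return cv2.projectPoints(np.array([p],float),c['rvec'],c['tvec'],K,None)[0].ravel()
def cr(x,y,s,x0,y0): return (x0+(x+.5)/s-.5,y0+(y+.5)/s-.5)
E
python3 - <<'E'
from h import *
np.set_printoptions(precision=4,suppress=True)
A=lambda x,y:cr(x,y,8,335,205)
B=lambda x,y:cr(x,y,5,170,170)
# extractor
et=B(191,405);es=cr(208,149,340/60,425,205)
print("ext bezel tri",tri(ray("top",et),ray("scene",es)),"plane",plane("top",et,[0,0,.218]),plane("scene",es,[0,0,.218]))
for c in [(146,350),(233,347),(235,460),(150,463),(48,62),(325,45),(340,520),(58,530)]: print(plane("top",B(*c),[0,0,.218]))
# depth-derived z on top
def dz(n,D,m):
    v,u=np.nonzero(m);C=[];
    P=[]
    for a,b in zip(u,v):
        if D[b,a]>0:
            c,d=ray(n,(a,b));P.append(c+d*D[b,a])
    return np.array(P)
D=np.load("top0.npy");m=np.zeros(D.shape,bool);m[222:270,184:192]=1;print("top z by depth",np.median(dz("top",D,m)[:,2]))
# stirrer front edge z=.045, rear of panel z=.080
fl,fr,rl,rr=[plane("top",A(*c),[0,0,z]) for c,z in[((105,475),.045),((728,398),.045),((65,170),.08),((700,92),.08)]]
print(fl,fr,rl,rr,np.linalg.norm(fl-fr),np.linalg.norm(rl-rr),np.linalg.norm((fl-rl)[:2]))
y=(fl-fr)+(rl-rr);yaw=np.arctan2(-y[0],y[1]);print("yaw",yaw)
Rz=Rot.from_euler('z',yaw);f=(fl+fr)/2
n=Rz.apply([-np.sin(.352),0,np.cos(.352)])
for nm,c,h in[("rocker",(600,264),.0),("stir",(378,378),.0),("stirtop",(378,378),.008),("heat",(200,400),.0)]:
    p=plane("top",A(*c),f+n*h,n);print(nm,p,"local from front mid",Rz.inv().apply(p-f),"scene px",proj("scene",p))
m[:]=0;m[236:252,391:400]=1;P=dz("top",D,m);print("panel depth offset (mm)",1e3*np.median((P-f)@n))
E
```

```text
ext bezel tri (array([0.5265, 0.2129, 0.2207]), np.float64(0.0027853896564339195)) plane [0.527  0.2121 0.218 ] [0.522  0.2145 0.218 ]
[0.5518 0.2325 0.218 ]
[0.5525 0.1941 0.218 ]
[0.5023 0.1922 0.218 ]
[0.5016 0.2295 0.218 ]
[0.6838 0.2799 0.218 ]
[0.6895 0.1554 0.218 ]
[0.4752 0.1459 0.218 ]
[0.4728 0.269  0.218 ]
top z by depth 0.21767751438752092
[ 0.5142 -0.0996  0.045 ] [ 0.5354 -0.2952  0.045 ] [ 0.6047 -0.0882  0.08  ] [ 0.626  -0.2847  0.08  ] 0.1967640687188361 0.19765847718485444 0.09124425497712516
yaw 0.10780044193857176
rocker [ 0.5758 -0.2544  0.0614] local from front mid [ 0.0446 -0.0622  0.0164] scene px [236.2794 271.143 ]
stir [ 0.5424 -0.1852  0.0519] local from front mid [0.0189 0.0102 0.0069] scene px [270.5364 269.9997]
stirtop [ 0.5413 -0.1844  0.0601] local from front mid [0.0178 0.0111 0.0151] scene px [270.8137 266.983 ]
heat [ 0.5364 -0.1295  0.0519] local from front mid [0.0189 0.0662 0.0069] scene px [294.7042 272.2288]
panel depth offset (mm) 1.4103929486115323
```

Both views agree with the text's layout to about 2 mm: extractor rocker (0.527, 0.212, 0.218), stirrer yaw 0.108. I'll press the extractor rocker first.

```bash
cat >> h.py <<'E'
N=env.nose_length
def frame(yaw,tilt):
    """surface axes (columns: up-slope, left, normal) and tool quaternion wxyz pressing along -normal, jaws across"""
    S=(Rot.from_euler('z',yaw)*Rot.from_euler('y',-tilt)).as_matrix()
    q=Rot.from_matrix(np.c_[S[:,0],-S[:,1],-S[:,2]]).as_quat()
    return S,q[[3,0,1,2]]
def press(tip0,S,q,lo,stop,v=.02,hover=.05,near=.014):
    """tip over tip0 (point on the panel), down along -normal to height lo, and back up to hover"""
    n=S[:,2];at=lambda h:tip0+n*(h+N)
    env.movel(at(near),velocity=.12)
    hit=env.movel(at(lo),velocity=v,stop_force=stop)
    s=env.get_state();h=(np.array(s['tcp_pos'])-tip0)@n-N
    print("hit",hit,"tip height mm",1e3*h,"force",np.round(s['force'],1))
    env.dwell(.15);env.movel(at(hover),velocity=.15)
def snap(name,n="top"):
    p,d=camera(n);cv2.imwrite(f"pics/{name}.png",p);return p
E
python3 - <<'E'
from h import *
S,q=frame(.042,0); tip=np.array([.5265,.2125,.218])+S@[.015,0,0]
s=env.get_state();p=np.array(s['tcp_pos'])
env.grip(0.0);env.movel([p[0],p[1],.42],velocity=.25)
env.reach(tip+[0,0,.06+N],q);print(env.get_state()['time'])
press(tip,S,q,-.003,14)
a=env.get_state();env.movel(np.array(a['tcp_pos'])+[0,0,.07],velocity=.25)
a=env.get_state();print(a['time'],a['tcp_pos'],a['opening'])
t=snap("t1");s=snap("s1","scene")
a=cv2.resize(t[170:290,170:262],(460,600),interpolation=cv2.INTER_CUBIC)
c=cv2.resize(s[205:265,425:485],(340,340),interpolation=cv2.INTER_CUBIC)
c=np.vstack([c,cv2.resize(s,(340,255)),np.zeros((5,340,3),np.uint8)])
cv2.imwrite("pics/c3.png",np.clip(np.hstack([a,c])*1.6,0,255).astype(np.uint8))
E
```

```text
4.7
hit True tip height mm 4.8691287977288 force [-1.5 -1.7  8.5]
6.8417 [0.54115014 0.21276239 0.40956311] -0.000497421437378197
```

View pics/c3.png

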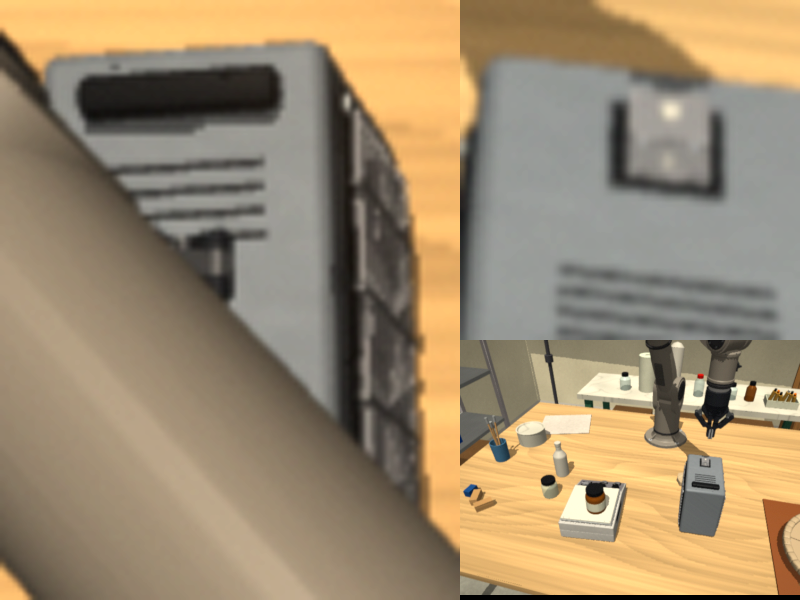

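The scene crop shows the extractor rocker flipped: its far half is flat and the near end now stands above the bezel, around (668,85). Next is the stirrer rocker.

```bash
python3 - <<'E'
from h import *
S,q=frame(.108,.352); tip=np.array([.5758,-.2544,.0614])+S@[.015,0,0]
hi=tip+S[:,2]*(.17+N)
env.reach(hi,q);env.movel(tip+S[:,2]*(.05+N),velocity=.2);print(env.get_state()['time'])
press(tip,S,q,-.003,14)
env.movel(hi,velocity=.25)
a=env.get_state();print(a['time'],a['tcp_pos'],a['qpos'])
t=snap("t2");s=snap("s2","scene")
a=cv2.resize(t[205:275,335:435],(560,392),interpolation=cv2.INTER_CUBIC)
c=cv2.resize(s[240:300,205:325],(560,280)[::1],interpolation=cv2.INTER_CUBIC)
c=c[:208] 
cv2.imwrite("pics/c4.png",np.clip(np.vstack([a,c])*1.4,0,255).astype(np.uint8))
E
```

```text
9.4667
hit True tip height mm 6.4338379041799785 force [-5.8 -0.1 11.8]
11.6667 [ 0.50622401 -0.26192016  0.29314592] [ 1.18911627  0.33805601 -0.88140485  1.95141326  0.1597114   0.65827675
 -1.19693189]
```

View pics/c4.png

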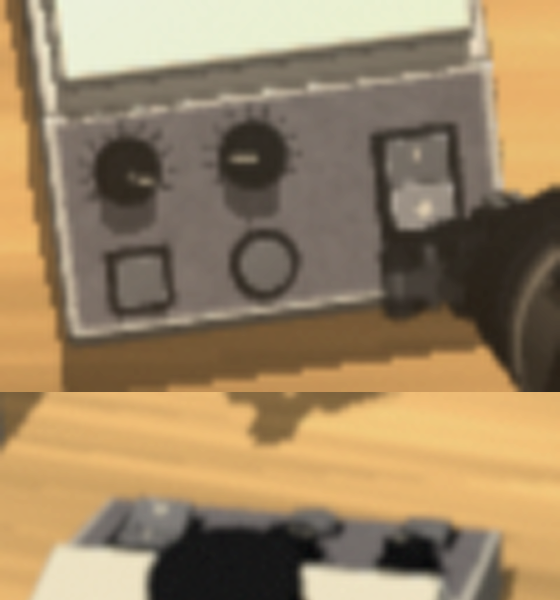

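The panel crop shows the rocker at (420,180), with its near half apparently raised and brighter. I'll compare before and after to confirm it snapped.

```bash
python3 - <<'E'
import cv2,numpy as np
f=lambda im,y0,y1,x0,x1:cv2.resize(im[y0:y1,x0:x1],(390,290),interpolation=cv2.INTER_CUBIC)
R=lambda n:cv2.imread(f"pics/{n}.png")
o=np.vstack([np.hstack([f(R("top0"),220,255,392,432),f(R("t2"),220,255,392,432)]),np.hstack([f(R("scene0"),252,285,215,260),f(R("s2"),252,285,215,260)])])
cv2.imwrite("pics/c5.png",np.clip(o*1.5,0,255).astype(np.uint8))
E
```

```text
(no output)
```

View pics/c5.png

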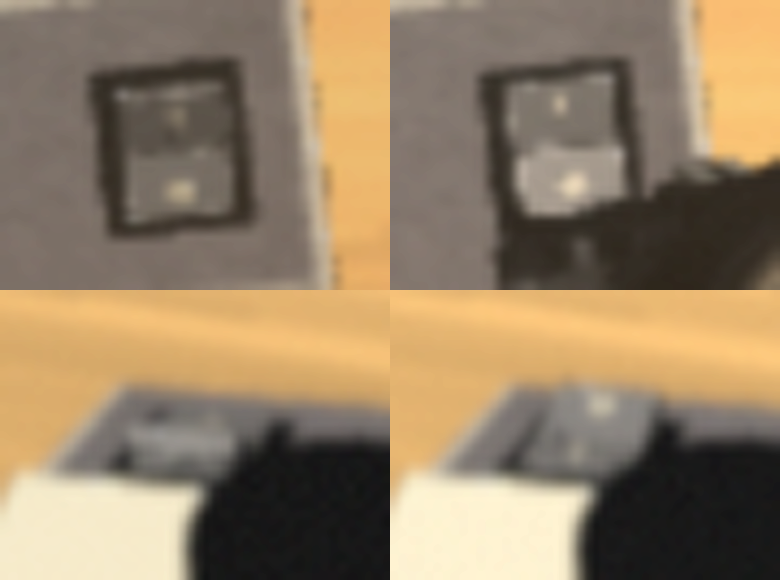

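The rocker shading reversed and its near half now stands up, so it is on. Now the stir key.

```bash
python3 - <<'E'
from h import *
S,q=frame(.108,.352); tip=np.array([.5424,-.1852,.0519])
hi=tip+S[:,2]*(.17+N)
env.movel(hi,velocity=.2);env.movel(tip+S[:,2]*(.05+N),velocity=.2)
at=lambda h:tip+S[:,2]*(h+N)
env.movel(at(.015),velocity=.1)
H=lambda:round(1e3*((np.array(env.get_state()['tcp_pos'])-tip)@S[:,2]-N),2)
print("touch",env.movel(at(.0),velocity=.01,stop_force=1.2),H(),env.get_state()['force'])
print("bottom",env.movel(at(-.002),velocity=.01,stop_force=10),H(),env.get_state()['force'])
env.dwell(.3);print(H(),env.get_state()['force'])
env.movel(at(.05),velocity=.1);env.movel(hi,velocity=.25)
p=np.array(env.get_state()['tcp_pos']);env.movel([p[0],p[1],.42],velocity=.25)
env.reach([.3,-.55,.42],env.get_state()['orientation'])
print(env.get_state()['time'],env.get_state()['force'])
t=snap("t3");s=snap("s3","scene")
o=np.hstack([cv2.resize(t[140:340,170:510],(510,300)),cv2.resize(s,(290,218))[:218]]) if 0 else cv2.resize(t[130:340,170:510],(800,494),interpolation=cv2.INTER_CUBIC)
cv2.imwrite("pics/c6.png",np.clip(o*1.3,0,255).astype(np.uint8))
d=cv2.absdiff(t,cv2.imread("pics/top0.png")).max(2)
for nm,(x0,y0,x1,y1) in dict(heatkey=(352,247,367,262),dials=(350,226,388,243),jar=(350,143,385,180),spare=(455,205,490,240),bottle=(465,262,502,298),sherd=(243,300,270,340)).items(): print(nm,d[y0:y1,x0:x1].max(),round(d[y0:y1,x0:x1].mean(),1))
E
```

```text
touch True 9.06 [ 0.9759836  -0.32629519  1.79111354]
bottom True 4.88 [-3.96286044  0.48280878  9.2598681 ]
4.91 [-4.08799504  0.15761525  8.98095313]
18.6333 [ 0.15119098 -0.31440313  0.53550027]
heatkey 2 0.7
dials 2 0.8
jar 2 0.8
spare 2 0.8
bottle 2 0.7
sherd 2 0.7
```

View pics/c6.png

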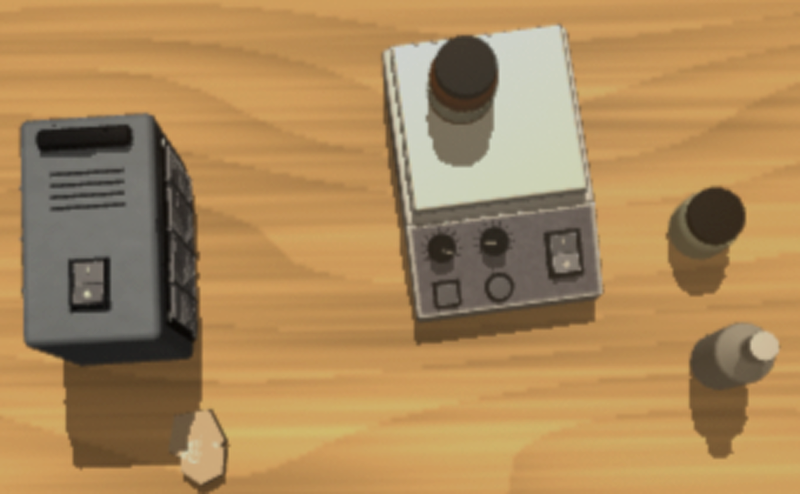

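The picture shows both rockers flipped, at (90,283) and (565,253), the keys up, and everything else unchanged. I'm handing the job in.

```bash
python3 -c "
from cell import job;print(job.job_done())"
```

```text
the job is handed in; nothing more can be done
None
```

The job is done and handed in: the extractor is on, then the stirrer, and the stir key was pressed fully down and let up, in that order. It took about 18.6 s of the 48 s allowed.

- **Rockers:** each was pressed with the closed fingertips until the force on the tool had changed by 14 N. The pictures show both snapped over, with the far half flat and the near half standing.
- **Stir key:** contact came 9.1 mm above the panel and it bottomed at 4.9 mm, held with about 10 N. That is 4.2 mm of measured travel after first contact. The key needs only 4 N to be held fully down, so I take it as fully pressed. The last picture shows it clear of the robot, but I did not measure how far it rose.
- **Everything else:** against the first picture, the heat key, dials, jar, bottle, spare jar and stone fragment are unchanged (differences of 2 grey levels or less). The arm had moved well clear, at close to zero force.

**Disagreements:** the two views differed by about 3 to 5 mm on the extractor rocker. The fingertips also stopped 5 to 6 mm above the estimated panel surfaces, which I took to be the bezel and the flush rocker. No checks failed.

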